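# Set the swing-over pipe cutter of a threading machine with its fold-out crank

### The job

Get the threading machine's cutter ready on the pipe that its chuck holds: pull the cutter arm over towards the robot until it is fully down on the pipe, then swing the folded crank of its handwheel out until it latches upright, and wind the wheel clockwise until the cutting wheel comes to a stop against the pipe. Finally fold the crank flat again, so that it cannot catch anything when the machine runs; leave the arm down and the cutter tight, and do not disturb the oil bottle and the loose fittings around the machine.

Things in the scene. Friction and masses are not known exactly. Their poses are not given: they have to be found in the camera images.
- threader: Pipe threading machine, fixed, front (-x) to the robot within 0.25 rad; z up. Origin on the bench below the level steel pipe (48 mm diameter, along y, axis 115 mm up, end at y -210) that is fixed in its chuck. Chuck from y +90 mm, headstock y +175 to +375, 255 mm high. Swung-back tools 180 mm high behind the pipe at y -95 to -225.
- cutter_hinge (a point): Hinge of the cutter arm on the machine's rear guide bar: 55 mm behind the pipe's axis (+x of the machine), 44 mm above the bench, in the cutter's plane (y 0). Axes as the machine's: hinge line along y, z up.
- cutter_arm (a joint): Lean of the grey cast C-shaped arm (28 mm thick) about cutter_hinge (rad): 0 upright, growing to the machine's front. Starts parked at -0.10 to 0.12; down at its stop, 0.663 (38 deg), its rollers sit on the pipe. Stiff hinge: stays where left, but sinks by itself near the bottom; about 7 N at the wheel starts it, 13 N lifts it. Its axis (the feed screw) runs from cutter_hinge to the wheel's centre.
- wheel_center (a point): Centre of the dark steel handwheel (128 mm outside, round rim 14 mm thick, 3 spokes, hub 26 mm wide ending 2 mm above this point), 215 mm from cutter_hinge along the arm's axis. z: wheel axis, outwards (up with the arm upright, leaning 38 deg to the front when down). x: from the centre to the crank's pivot. A lock disc 96 mm wide lies 10 mm below; above all is free.
- feed_wheel (a joint): Turn of the handwheel (rad), growing clockwise seen from above. At 0 the crank's pivot is on the wheel's rear side (+x of the machine); starts at -0.9 to 0.9. Folded, the crank's heel stands in one of 12 gaps of the lock disc (one is at 9.42) and locks it but for 0.1 rad; with the crank out 0.12 N m turn it. A turn feeds the cutting wheel 5 mm; with the arm down it meets the pipe at 8.7 and clamps the arm to it; the handwheel stops at 9.42.
- crank_pivot (a point): Pivot of the folding crank between two lugs on the rim (30 mm wide over all): 54 mm from wheel_center along the wheel's x, 26 mm above it along the wheel's z. y: along the pivot pin, tangent to the rim. x: from the crank's tip to its pivot.
- crank_tip (a point): Tip of the crank, 88 mm from crank_pivot. Its round black plastic grip, 22 mm in diameter, reaches from 24 to 88 mm from the pivot and revolves freely about its own length. Folded, the crank lies across the wheel's face over the hub, its axis 26 mm above wheel_center, its tip 34 mm beyond the centre.
- crank (a joint): Fold of the crank (rad): folded it rests at about -0.07 (0 = square to the wheel's axis), starting so; 1.571 latched out, standing parallel to the wheel's axis. An over-centre spring holds it at both ends: 0.6 N m (7 to 9 N on the grip near its tip) starts it from either end, less towards the middle (0.785), beyond which it snaps to the other end by itself.
- oil_bottle: Bystander: white oil bottle with a black cap, 68 mm diameter, 190 mm high, standing in front of the machine. Origin under its centre.
- elbow: Bystander: dark steel pipe elbow, about 75 x 75 x 52 mm, in front of the machine. Origin below its corner.
- coupling: Bystander: dark steel coupling (short tube), 60 mm diameter, 55 mm high, in the machine's pan under the pipe. Origin under its centre.
- nipple: Bystander: bare steel tube, 48 mm diameter, 110 mm high, standing in front of the headstock. Origin under its centre.
- tee: Bystander: dark steel pipe tee, 110 x 80 x 50 mm. Origin under its middle.

How it is judged (in metres and radians):
On the way, in this order (a step that is already met when the one before it is completed fails the run):
1. the cutter arm is fully down on the pipe, the crank still folded (value of joint cutter_arm above 0.61 rad and value of joint crank below 0.3 rad), for 0.1 s.
2. the crank is swung out and latched, the arm down, the cutter not yet fed home (value of joint cutter_arm above 0.61 rad and value of joint crank above 1.45 rad and value of joint feed_wheel below 4 rad), for 0.1 s.
3. with the crank out, the wheel is wound until the cutter is tight on the pipe (value of joint feed_wheel above 9.15 rad and value of joint crank above 1.2 rad), for 0.1 s.
At the end, for the whole second after the job is handed in: Arm down on the pipe (joint cutter_arm above 0.61), cutting wheel tight on the pipe (joint feed_wheel above 9.15 of 9.42), crank folded flat (joint crank below 0.12), all three at rest, bystanders where they were (within 40 mm) (value of joint cutter_arm above 0.61 rad and value of joint feed_wheel above 9.15 rad and value of joint crank below 0.12 rad and velocity of joint cutter_arm between -0.1 and 0.1 rad/s and velocity of joint feed_wheel between -0.1 and 0.1 rad/s and velocity of joint crank between -0.1 and 0.1 rad/s); the robot touches nothing.
It fails at once if a bystander is pushed more than 40 mm or knocked over (distance of any of oil_bottle, elbow, coupling, nipple, tee from where it was at the start of the episode above 0.04 m or angle between any of oil_bottle, nipple, coupling's own z axis and vertical above 0.5 rad).
It also fails if it takes over 67 s, if anything falls off the work surface, if the arm or the gripper's body presses on something with over 40 N, if the wrist force passes 120 N, or if a joint passes its speed limit or range.

### The arm

A 6-joint arm with a two-finger parallel gripper is mounted at the origin on the work surface. World frame = base frame: x ahead of the robot, y to its left, z up, the work surface at z = 0. Lengths are in m, angles in degrees, forces in N, time in s.
With the tool pointing down it reaches from about 0.3 to 1 m from the base axis. Payload 5.1 kg.
Tool frame: the origin (TCP) lies at the very end of the fingers, on their centre line; the grasp point (between the pads) lies 19 mm behind it; z points along the fingers, x is the direction in which the jaws open and shut, and the axes are right-handed (so a half turn about z gives the same grasp; the last joint's range is limited). The gripper opens to 95 mm and grips with 3 to 60 N. Pads are 20 mm wide; open, the fingers measure 119 mm over their backs; the gripper's body (75 mm by 180 mm) begins 59 mm behind the grasp point.
Start: joints at [-75.779, 7.093, 94.555, -0, 78.352, -4.733], TCP at [0.211, -0.615, 0.215] pointing down, gripper open.
Joint ranges: [-149.61, 149.61], [-58.7, 133.49], [1.44, 155.28], [-77.14, 257.14], [18.33, 153.61], [-166.67, 166.67]. Speed limits (degrees/s): [147.25, 147.25, 180, 180, 180, 180].

### API

Orientations are given as a 3x3 rotation matrix whose columns are the frame's x, y, z axes.
In Python, from rig import telemetry, grab_frame, calibration, arm gives the robot as it stands.
- The arm moves only by the tool carry_out, never from a script. Its argument "plan" is a list of rows, each a list of 3 entries, a list of its own where there are three numbers: the shift along the tool's x, y, z in cm, then the turn, a rotation vector about the tool's x, y, z in degrees, then the opening, from 0 (shut) to 1 (fully open). In form: [[[dx, dy, dz], [wx, wy, wz], gripper], ...]. A call has 1 to 5 rows; each row is the pose to reach, as a shift and turn from the pose commanded when the call began, along the tool's axes at that moment; what a row does not reach only later rows make up. A row lasts 1/10 s, in which the tool goes at most 50 mm and 8.59 degrees, less where a joint would pass 70% of its speed; a pose out of reach is approached as far as the arm can. A call with a gripper value outside its range is refused whole. The fingers move at their own pace and stop on an object; "squeeze" is the grip in N (left out, the last holds). Time passes only in rows, so rows that repeat a pose let the fingers close. It gives the time, the measured TCP pose, the force and the opening at its end, in the units of the state.
- telemetry.get_obs(): the state, without advancing time (a new reading comes with each control period).
- grab_frame(name): name is "side" or "top" or "wrist"; returns (picture, depth): 480x640x3 uint8, red, green, blue; 480x640 float32, m along the optical axis (not along the pixel's ray), 0 where there is no reading.
- calibration(name): a dict with "K" (3x3 intrinsics, pixels), "k1" (the pictures are not rectified: a ray, as slopes to the right and down, at radius r is drawn at 1 + k1 r^2 times it, then the intrinsics apply), "world_from_camera" (4x4, takes a point from camera to world coordinates); the wrist camera has in their place "mount" (4x4, takes a point from camera to tool coordinates, whose origin is the TCP and whose axes are the tool frame's). Camera axes: x right, y down, z forward; pixel columns grow to the right and rows downward; lengths in m; the calibration is good to about 2 mm. A picture is of the moment at which its call begins: read the wrist's pose just before it. calibration takes no time and is no camera call.
- arm.finish_job(): hands the job in, once; it reports no verdict.
The state is a dict: "time_s": time; "joints": joint angles; "dq": joint speeds; "tau": joint torques, N m; "tool_pos": TCP position; "eef_rot": TCP orientation; "force": force on the tool from outside, world axes, zero at the start; "torque": the same for the moment, N m; "grip_width": opening from 0.0 (shut) to 1.0 (fully open).
Only numpy, scipy, OpenCV 4.12 (cv2) and the standard library are available. Lean on these libraries where they do the work, as an engineer would, in place of code of your own. Each camera call takes 0.05 s, during which the arm holds its last target. There are 200 camera calls.

## Working session

There is one attempt and no reset: what is moved stays moved. The work goes in short steps, Python scripts to look and compute and a tool call to move; the robot and the scene stay as the last step left them, time stands still between calls to the robot, and variables do not carry over. Pictures are saved under pics/ and viewed, about 8 in all and at most 12, crops included, and the job is handed in when it is done.

Besides the shell and the picture viewer there is one more tool, called by a JSON object that holds its "op" and its "data". carry_out: Moves the arm, as the interface text tells. Its arguments: {"type":"object","properties":{"plan":{"type":"array"},"squeeze":{"type":"number"}},"required":["plan"]}

```bash
ls; mkdir -p pics
python3 - <<'E'
from rig import telemetry, grab_frame, calibration
import cv2,numpy as np
print(telemetry.get_obs())
ims=[]
for n in ("side","top"):
    im,d=grab_frame(n); np.save(f"pics/{n}_d.npy",d); np.save(f"pics/{n}.npy",im)
    cv2.imwrite(f"pics/{n}0.png",im[:,:,::-1]); c=calibration(n); print(n,c)
print(calibration("wrist"))
E
```

```text
pics
{'time_s': 0.0, 'joints': array([-7.57793737e+01,  7.13429214e+00,  9.46317100e+01,  5.92400824e-04,
        7.83492190e+01, -4.73134156e+00]), 'dq': array([-0.03798845, -0.03781968,  0.07160043,  0.03647234,  0.04679318,
        0.01425447]), 'tau': array([ 2.68384501e-03, -4.17594123e+01, -3.59930634e+01,  7.76390685e-02,
        4.91120224e-02, -1.69677633e-04]), 'tool_pos': array([ 0.21094191, -0.61417116,  0.2134025 ]), 'eef_rot': array([[ 3.24772925e-01, -9.45791897e-01, -4.84196046e-04],
       [-9.45789900e-01, -3.24773238e-01,  1.95185307e-03],
       [-2.00330074e-03, -1.75961301e-04, -9.99997978e-01]]), 'force': array([ 0.28973312,  0.01491973, -0.62828793]), 'torque': array([-0.04674226,  0.01015424, -0.02678733]), 'grip_width': 0.9985537866158448}
side {'K': array([[506.16446284,   0.        , 320.92517993],
       [  0.        , 506.16446284, 233.05652224],
       [  0.        ,   0.        ,   1.        ]]), 'k1': -0.13003572455105217, 'world_from_camera': array([[ 0.99732831, -0.0595765 ,  0.04227154,  0.5228822 ],
       [-0.06942117, -0.59287361,  0.80229769, -
[... 437 characters left out ...]
02165762, -0.01320826, -0.04695564],
       [ 0.00915975, -0.17737236, -0.98410119,  1.11196999],
       [ 0.        ,  0.        ,  0.        ,  1.        ]])}
{'K': array([[407.20972099,   0.        , 317.13808753],
       [  0.        , 407.20972099, 238.50295948],
       [  0.        ,   0.        ,   1.        ]]), 'k1': -0.09020659750225486, 'mount': array([[ 9.99999996e-01,  4.70351196e-05, -7.22736061e-05,
        -6.13420870e-04],
       [-2.68864318e-05,  9.66428566e-01,  2.56935450e-01,
        -7.28093538e-02],
       [ 8.19322672e-05, -2.56935448e-01,  9.66428564e-01,
        -1.69866793e-01],
       [ 0.00000000e+00,  0.00000000e+00,  0.00000000e+00,
         1.00000000e+00]])}
```

View pics/side0.png

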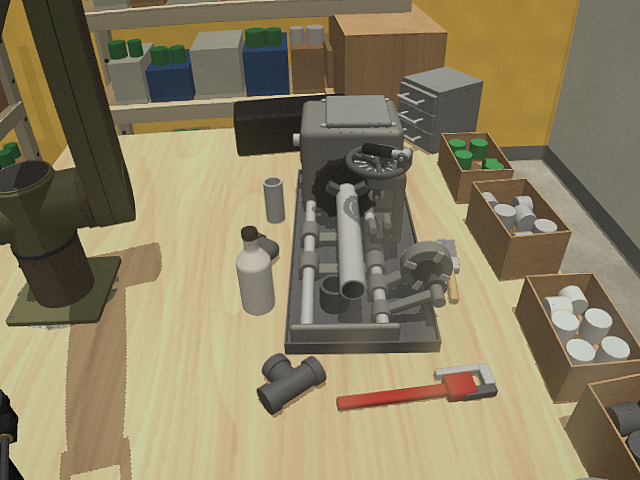

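View pics/top0.png

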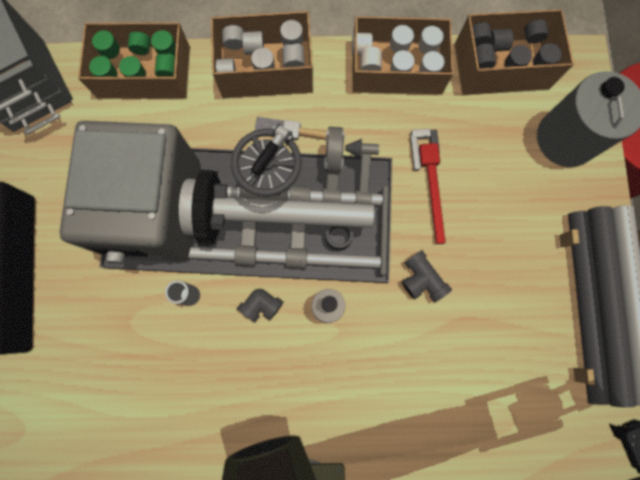

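The side view shows the wheel at about (378,160) with its pivot towards (405,157). In the top view the pipe runs from (215,207) to (375,215), the wheel is centred near (266,162), the crank pivot is near (290,131) and the tip near (258,170). The bottle is at (328,305).

```bash
cat > h.py <<'E'
import numpy as np, cv2
from rig import calibration, telemetry, grab_frame
def rays(n,uv):
    c=calibration(n); uv=np.asarray(uv,float).reshape(-1,1,2)
    return cv2.undistortPoints(uv,c["K"],np.array([c["k1"],0,0,0.])).reshape(-1,2)
def T(n,obs=None):
    c=calibration(n)
    if n!="wrist": return c["world_from_camera"]
    o=obs or telemetry.get_obs(); M=np.eye(4); M[:3,:3]=o["eef_rot"]; M[:3,3]=o["tool_pos"]
    return M@c["mount"]
def cloud(n,d,box,obs=None):
    u0,v0,u1,v1=box; vv,uu=np.mgrid[v0:v1,u0:u1]; z=d[v0:v1,u0:u1].ravel()
    r=rays(n,np.c_[uu.ravel(),vv.ravel()]); k=z>0
    P=np.c_[r*z[:,None],z]; M=T(n,obs); Q=P@M[:3,:3].T+M[:3,3]
    return Q[k], np.c_[uu.ravel(),vv.ravel()][k]
def proj(n,X,obs=None):
    c=calibration(n); W=np.linalg.inv(T(n,obs)); X=np.asarray(X,float).reshape(-1,3)
    return cv2.projectPoints(X,cv2.Rodrigues(W[:3,:3])[0],W[:3,3],c["K"],np.array([c["k1"],0,0,0.]))[0].reshape(-1,2)
def tri(views):  # [(name,uv,obs)]
    A=np.zeros((3,3));b=np.zeros(3)
    for n,uv,o in views:
        M=T(n,o); d=M[:3,:3]@np.r_[rays(n,uv)[0],1]; d/=np.linalg.norm(d); Pm=np.eye(3)-np.outer(d,d)
        A+=Pm;b+=Pm@M[:3,3]
    return np.linalg.solve(A,b)
E
python3 - <<'E'
from h import *
d=np.load("pics/top_d.npy")
Q,uv=cloud("top",d,(235,195,372,228))
k=(Q[:,2]>0.1)&(Q[:,2]<0.16);Q=Q[k]
from scipy.optimize import least_squares
# cylinder r=.024 level: params x0,phi,zc ; yaw: axis dir
def f(p):
    x0,a,z=p; n=np.array([np.cos(a),np.sin(a)]); r=np.hypot((Q[:,:2]-[0,0])@n-x0,Q[:,2]-z)
    return r-.024
s=least_squares(f,[Q[:,0].mean(),0,.115],loss="soft_l1",f_scale=.002);print(len(Q),s.x,np.abs(s.fun).mean())
x0,a,z=s.x;n=np.array([np.cos(a),np.sin(a)]);t=np.array([-np.sin(a),np.cos(a)])
# pipe end
Q2,_=cloud("top",d,(330,195,400,228));k=abs(Q2[:,2]-.135)<.01;print("pipe end t",np.percentile(Q2[k][:,:2]@t,[0,.5,2]))
# wheel points
Qw,uw=cloud("top",d,(228,118,305,200));k=Qw[:,2]>.235;print("wheel",k.sum(),Qw[k].mean(0),Qw[k][:,2].min(),Qw[k][:,2].max())
ims=[]
for nn,b in(("top",(225,110,315,200)),("side",(335,130,425,220))):
    im=np.load(f"pics/{nn}.npy")[b[1]:b[3],b[0]:b[2],::-1]; ims.append(cv2.resize(im,(400,400),interpolation=cv2.INTER_CUBIC))
cv2.imwrite("pics/c1.png",np.hstack(ims))
for nm,uvp in (("bottle",(329,303)),("nipple",(178,291)),("elbow",(262,303)),("tee",(427,277))):
    q,_=cloud("top",d,(uvp[0]-2,uvp[1]-2,uvp[0]+3,uvp[1]+3));print(nm,q.mean(0))
E
```

```text
3179 [ 0.6203179  -0.07410894  0.11563396] 0.0011359610273361177
pipe end t [-0.12759297 -0.12686532 -0.12543622]
wheel 3748 [0.67943989 0.03164405 0.26463844] 0.2446665386468908 0.2980202935045315
bottle [ 0.42944234 -0.07482128  0.19090005]
nipple [0.46996132 0.24786142 0.03378439]
elbow [0.43957626 0.063975   0.04626412]
tee [ 0.4870538  -0.29296222  0.04638682]
```

View pics/c1.png

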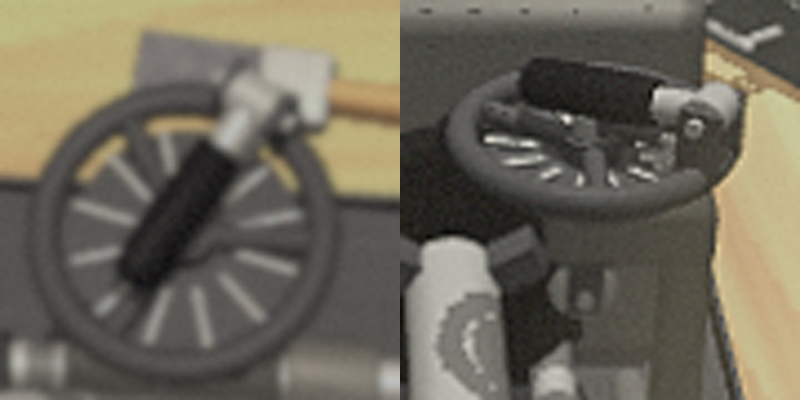

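```bash
cat >> h.py <<'E'
A=-0.0741
n=np.array([np.cos(A),np.sin(A),0]);t=np.array([-np.sin(A),np.cos(A),0]);Z=np.array([0,0,1.])
HINGE=0.6203*n+0.083*t+.055*n+.044*Z
def wheel(L,feed,hinge=HINGE):
    zw=-np.sin(L)*n+np.cos(L)*Z; xm=np.cos(L)*n+np.sin(L)*Z
    xw=np.cos(feed)*xm-np.sin(feed)*t
    return hinge+.215*zw, np.c_[xw,np.cross(zw,xw),zw]
def go(R,p,obs=None):
    from scipy.spatial.transform import Rotation as Ro
    o=obs or telemetry.get_obs(); R0=o["eef_rot"]
    return np.round(R0.T@(np.asarray(p)-o["tool_pos"])*100,1),np.round(Ro.from_matrix(R0.T@R).as_rotvec(degrees=True),1)
def fitwheel(P,x0=(0,.0,0,0)):  # params L, dx, dy ; returns
    from scipy.optimize import least_squares
    def f(p):
        c,R=wheel(p[0],0,HINGE+p[1]*n+p[2]*t); q=(P-c)@R
        e=np.hypot(np.hypot(q[:,0],q[:,1])-.057,q[:,2])-.007
        return np.r_[np.clip(e,-.012,.012),p[1]*2,p[2]*2]
    return least_squares(f,x0[:3],loss="soft_l1",f_scale=.002,diff_step=1e-3)
def crankfit(P,L,hinge):
    c,R=wheel(L,0,hinge); q=(P-c)@R; k=(q[:,2]>.018)&(q[:,2]<.06)&(np.hypot(q[:,0],q[:,1])<.085); q=q[k]
    m=np.median(q,0); u=np.linalg.svd(q[:,:2]-q[:,:2].mean(0))[2][0]; s=(q[:,:2]-q[:,:2].mean(0))@u
    return k.sum(),q.mean(0),u,np.arctan2(u[1],u[0]),np.percentile(s,[1,99]),q[:,2].max()
E
python3 - <<'E'
from h import *
for nm,b in (("top",(222,115,312,204)),("side",(335,135,420,195))):
    d=np.load(f"pics/{nm}_d.npy"); Q,_=cloud(nm,d,b); Q=Q[(Q[:,2]>.235)&(np.hypot(Q[:,0]-.68,Q[:,1]-.03)<.1)]
    for L0 in(-.05,.1):
        s=fitwheel(Q,(L0,0,0)); print(nm,len(Q),s.x,s.cost)
    print(crankfit(Q,s.x[0],HINGE+s.x[1]*n+s.x[2]*t))
print(HINGE,wheel(s.x[0],.5))
print(tri([("top",(255.4,170.7),None),("side",(335+128*.225,130+75*.225),None)]),"tip")
print(tri([("top",(282.4,132.5),None),("side",(335+295*.225,130+100*.225),None)]),"pivot")
E
```

```text
top 3748 [-0.00594931  0.00029041  0.00078692] 0.044742773138062526
top 3748 [-0.00594784  0.00029059  0.00078692] 0.04474277314384874
(np.int64(731), array([ 0.01370282, -0.01058337,  0.03103126]), array([-0.86066363,  0.50917395]), np.float64(2.6073679181593956), array([-0.04548606,  0.05031147]), np.float64(0.03925357025824017))
side 1959 [0.00386952 0.00436052 0.00325388] 0.025353599790266853
side 1959 [0.00385234 0.00435664 0.00325394] 0.02535359984426795
(np.int64(557), array([ 0.01554098, -0.01732101,  0.02874013]), array([ 0.86515084, -0.50151174]), np.float64(-0.5253452639302507), array([-0.05325917,  0.0425514 ]), np.float64(0.03802852820473542))
[0.67959155 0.03277829 0.044     ] (array([0.67876557, 0.0328396 , 0.2589984 ]), array([[ 8.39674920e-01,  5.43075750e-01, -3.84176224e-03],
       [-5.43078815e-01,  8.39681677e-01,  2.85196761e-04],
       [ 3.38074081e-03,  1.84690712e-03,  9.99992580e-01]]))
[0.65683384 0.050053   0.28353659] tip
[0.72122639 0.00173283 0.29338574] pivot
```

Run:
```python
from h import *
xw=np.array([.823,-.568,0]); R=np.c_[np.cross(Z,xw),xw,-Z]
print(go(telemetry.get_obs()["eef_rot"],[.25,-.45,.42]), go(R,[.668,.043,.40]))
```

```text
(array([-14.3,  -9. , -20.6]), array([0., 0., 0.])) (array([-47.3, -64.6, -18.6]), array([-1.000e-01,  1.000e-01, -1.264e+02]))
```

{"op": "carry_out", "data": {"plan": [[[-5, -3, -8], [0, 0, -8], 1], [[-10, -6, -18], [0, 0, -16], 0.6], [[-14, -12, -20], [0, 0, -25], 0.6], [[-18, -17, -20], [0, 0, -33], 0.6], [[-22, -22, -20], [0, 0, -42], 0.6]]}}

```text
time_s: 0.6
tool_pos: [0.2838, -0.446, 0.3729]
eef_rot: [[0.873, -0.488, 0.001], [-0.488, -0.873, -0.002], [0.002, 0.001, -1.0]]
force: [0.9, 0.8, -0.1]
grip_width: 0.723
```

Run:
```python
from h import *
o=telemetry.get_obs();print(o["time_s"],o["tool_pos"],o["joints"])
xw=np.array([.823,-.568,0]); R=np.c_[np.cross(Z,xw),xw,-Z]
print(go(R,[.668,.043,.40]))
```

```text
0.6 [ 0.28380473 -0.44596139  0.37289934] [-6.33523092e+01 -1.14018097e+01  9.75955848e+01  8.69175942e-03
  9.36589160e+01 -3.41667846e+01]
(array([  9.7, -61.4,  -2.8]), array([  0.2,  -0. , -84.6]))
```

{"op": "carry_out", "data": {"plan": [[[9.7, -61, -3], [0, 0, -84], 0.6], [[9.7, -61, -3], [0, 0, -84], 0.6], [[9.7, -61, -3], [0, 0, -84], 0.6], [[9.7, -61, -3], [0, 0, -84], 0.6], [[9.7, -61, -3], [0, 0, -84], 0.6]]}}

```text
time_s: 1.1
tool_pos: [0.4396, -0.2495, 0.3826]
eef_rot: [[0.971, 0.24, -0.0], [0.24, -0.971, 0.0], [-0.0, -0.0, -1.0]]
force: [1.9, -0.9, 0.3]
grip_width: 0.601
```

Run:
```python
from h import *
o=telemetry.get_obs();print(o["time_s"],o["tool_pos"],o["joints"])
xw=np.array([.823,-.568,0]); R=np.c_[np.cross(Z,xw),xw,-Z]
print(go(R,[.668,.043,.40]))
```

```text
1.1 [ 0.43958402 -0.24951557  0.38261223] [-3.56673802e+01 -1.43026502e+01  9.91157669e+01  3.46921566e-04
  9.51962565e+01 -4.95292741e+01]
(array([ 29.2, -22.9,  -1.7]), array([ -0. ,   0. , -41.5]))
```

{"op": "carry_out", "data": {"plan": [[[29, -23, -1.7], [0, 0, -41.5], 0.6], [[29, -23, -1.7], [0, 0, -41.5], 0.6], [[29, -23, -1.7], [0, 0, -41.5], 0.6], [[29, -23, -1.7], [0, 0, -41.5], 0.6], [[29, -23, -1.7], [0, 0, -41.5], 0.6]]}}

```text
time_s: 1.6
tool_pos: [0.5936, -0.0528, 0.3939]
eef_rot: [[0.568, 0.823, -0.001], [0.823, -0.568, -0.0], [-0.0, -0.0, -1.0]]
force: [0.8, -0.7, 0.6]
grip_width: 0.597
```

Run:
```python
from h import *
o=telemetry.get_obs();print(o["time_s"],o["tool_pos"],o["joints"])
xw=np.array([.823,-.568,0]); R=np.c_[np.cross(Z,xw),xw,-Z]
print(go(R,[.668,.043,.40]))
```

```text
1.6 [ 0.59364484 -0.052824    0.39394233] [-1.02395056e+01 -2.62675824e+00  8.76466097e+01 -1.07120105e-02
  9.50101030e+01 -6.55948872e+01]
(array([12.1,  0.7, -0.6]), array([-0.,  0., -0.]))
```

{"op": "carry_out", "data": {"plan": [[[6, 0.3, -0.3], [0, 0, 0], 0.6], [[12, 0.7, -0.6], [0, 0, 0], 0.6], [[12, 0.7, -0.6], [0, 0, 0], 0.6], [[12, 0.7, -0.6], [0, 0, 0], 0.6]]}}

```text
time_s: 2.0
tool_pos: [0.6683, 0.0421, 0.3985]
eef_rot: [[0.57, 0.821, -0.003], [0.821, -0.57, 0.0], [-0.001, -0.002, -1.0]]
force: [0.2, -0.6, -0.5]
grip_width: 0.602
```

Run:
```python
from h import *
o=telemetry.get_obs();print(o["time_s"],o["tool_pos"],o["joints"])
im,d=grab_frame("wrist")
Q,_=cloud("wrist",d,(60,60,600,470),o);Q=Q[(Q[:,2]>.235)&(np.hypot(Q[:,0]-.68,Q[:,1]-.03)<.09)&(Q[:,2]<.31)]
s=fitwheel(Q);h=HINGE+s.x[1]*n+s.x[2]*t;print(len(Q),s.x,crankfit(Q,s.x[0],h))
c,Rw=wheel(s.x[0],.53,h)
for k in((54,0,26),(-34,0,26),(0,0,0)): 
    u=proj("wrist",c+Rw@(np.array(k)/1000),o)[0].astype(int);print(u);cv2.circle(im,tuple(int(a) for a in u),4,(255,0,0),1)
cv2.imwrite("pics/w1.png",im[:,:,::-1])
```

```text
2.0 [0.66832318 0.042051   0.39845997] [-1.00054344e+00  6.84609337e+00  7.74960571e+01  2.26231222e-02
  9.58017234e+01 -5.62261378e+01]
19057 [0.00360632 0.00474608 0.00331976] (np.int64(3778), array([ 0.01049287, -0.00602328,  0.03004009]), array([ 0.85721292, -0.51496214]), np.float64(-0.5409634866355904), array([-0.04621207,  0.04382715]), np.float64(0.03684732455370669))
[321 323]
[320 210]
[320 246]
```

View pics/w1.png

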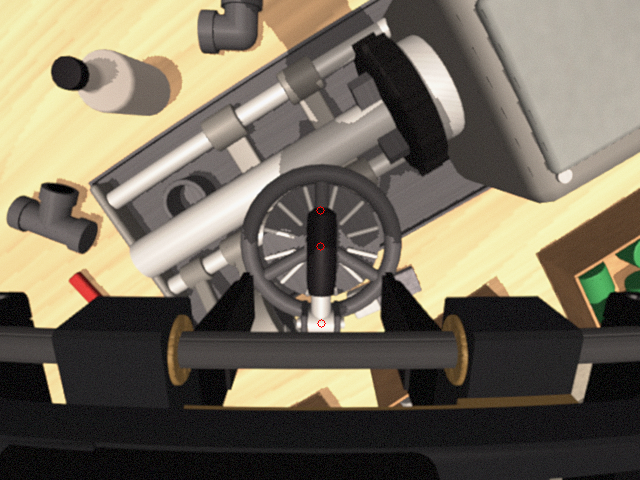

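The wheel and crank show as projected: pivot at (321,323), tip at (320,210), with the crank centred between the fingers. I'll go down and grip it.

{"op": "carry_out", "data": {"plan": [[[0.2, 0, 4.5], [0, 0, 0], 0.6], [[0.2, 0, 9], [0, 0, 0], 0.6], [[0.2, 0, 12], [0, 0, 0], 0.6], [[0.2, 0, 13.1], [0, 0, 0], 0.6], [[0.2, 0, 13.1], [0, 0, 0], 0.6]]}}

```text
time_s: 2.55
tool_pos: [0.6672, 0.04, 0.2675]
eef_rot: [[0.574, 0.819, -0.004], [0.819, -0.574, -0.0], [-0.002, -0.003, -1.0]]
force: [-0.5, -0.2, 0.5]
grip_width: 0.601
```

{"op": "carry_out", "data": {"plan": [[[0, 0, 0], [0, 0, 0], 0], [[0, 0, 0], [0, 0, 0], 0], [[0, 0, 0], [0, 0, 0], 0], [[0, 0, 0], [0, 0, 0], 0], [[0, 0, 0], [0, 0, 0], 0]], "squeeze": 30}}

```text
time_s: 3.05
tool_pos: [0.6697, 0.0425, 0.2704]
eef_rot: [[0.573, 0.82, 0.004], [0.82, -0.573, 0.003], [0.005, 0.001, -1.0]]
force: [6.4, 8.7, 0.8]
grip_width: 0.238
```

```bash
sed -i 's/^HINGE=.*/HINGE=(0.6203+.0045)*n+(0.083+.003)*t+.055*n+.044*Z/' h.py
cat >> h.py <<'E'
def rot_about(axis,c,angs,obs=None):
    from scipy.spatial.transform import Rotation as Ro
    o=obs or telemetry.get_obs(); R0=o["eef_rot"];p=o["tool_pos"]
    for a in angs:
        r=Ro.from_rotvec(np.asarray(axis)*a)
        print([list(np.round(R0.T@(r.apply(p-c)+c-p)*100,1)),list(np.round(R0.T@np.asarray(axis)*np.degrees(a),1))])
E
python3 - <<'E'
from h import *
o=telemetry.get_obs();print({k:np.round(v,3) for k,v in o.items()})
rot_about(-t,HINGE,np.array([.07,.15,.23,.31,.39,.47,.55,.62,.67]))
E
```

```text
{'time_s': np.float64(3.05), 'joints': array([ -1.032,   7.978,  88.25 ,   0.187,  83.55 , -56.095]), 'dq': array([ 0.699,  0.348, -0.39 ,  3.16 , -2.347, -0.121]), 'tau': array([ -4.889, -43.819, -34.822,  -2.248,   1.71 ,   0.061]), 'tool_pos': array([0.67 , 0.042, 0.27 ]), 'eef_rot': array([[ 0.573,  0.82 ,  0.004],
       [ 0.82 , -0.573,  0.003],
       [ 0.005,  0.001, -1.   ]]), 'force': array([6.395, 8.7  , 0.837]), 'torque': array([ 1.457, -1.217,  0.055]), 'grip_width': np.float64(0.238)}
[[np.float64(-0.8), np.float64(-1.4), np.float64(0.2)], [np.float64(-3.4), np.float64(2.0), np.float64(-0.0)]]
[[np.float64(-1.7), np.float64(-2.9), np.float64(0.5)], [np.float64(-7.4), np.float64(4.4), np.float64(-0.0)]]
[[np.float64(-2.6), np.float64(-4.4), np.float64(0.9)], [np.float64(-11.3), np.float64(6.7), np.float64(-0.0)]]
[[np.float64(-3.5), np.float64(-5.9), np.float64(1.5)], [np.float64(-15.3), np.float64(9.1), np.float64(-0.1)]]
[[np.float64(-4.3), np.float64(-7.3), np.float64(2.2)], [np.float64(-19.2), np.float64(11.4), np.float64(-0.1)]]
[[np.float64(-5.2), np.float64(-8.7), np.float64(3.1)], [np.float64(-23.2), np.float64(13.8), np.float64(-0.1)]]
[[np.float64(-5.9), np.float64(-10.0), np.float64(4.1)], [np.float64(-27.1), np.float64(16.1), np.float64(-0.1)]]
[[np.float64(-6.6), np.float64(-11.1), np.float64(5.0)], [np.float64(-30.5), np.float64(18.1), np.float64(-0.1)]]
[[np.float64(-7.0), np.float64(-11.8), np.float64(5.8)], [np.float64(-33.0), np.float64(19.6), np.float64(-0.1)]]
```

{"op": "carry_out", "data": {"plan": [[[-0.4, -1.4, 0.2], [-3.4, 2, 0], 0], [[-1.3, -2.9, 0.5], [-7.4, 4.4, 0], 0], [[-2.2, -4.4, 0.9], [-11.3, 6.7, 0], 0], [[-3.1, -5.9, 1.5], [-15.3, 9.1, 0], 0], [[-3.9, -7.3, 2.2], [-19.2, 11.4, 0], 0]]}}

```text
time_s: 3.55
tool_pos: [0.5875, 0.0498, 0.2497]
eef_rot: [[0.534, 0.752, 0.387], [0.822, -0.568, -0.031], [0.197, 0.335, -0.921]]
force: [4.9, -5.5, 1.8]
grip_width: 0.227
```

Run:
```python
from h import *
o=telemetry.get_obs();print({k:np.round(v,3) for k,v in o.items()})
q=o["tool_pos"]-HINGE; print("lean est from tool axis",np.arctan2(o["eef_rot"][:,2]@n,-o["eef_rot"][2,2]), np.arctan2(-(q@n),q[2]))
L=np.arctan2(o["eef_rot"][:,2]@n,-o["eef_rot"][2,2])
rot_about(-t,HINGE,np.array([.46,.53,.6,.64,.67])-L)
```

```text
{'time_s': np.float64(3.55), 'joints': array([  0.646, -15.851, 115.016,  -2.401,  58.073, -53.493]), 'dq': array([  3.91 , -46.552,  52.597,  -7.069, -50.911,   7.323]), 'tau': array([  2.855, -19.354, -36.61 ,   1.168,   0.658,  -0.274]), 'tool_pos': array([0.588, 0.05 , 0.25 ]), 'eef_rot': array([[ 0.534,  0.752,  0.387],
       [ 0.822, -0.568, -0.031],
       [ 0.197,  0.335, -0.921]]), 'force': array([ 4.895, -5.452,  1.791]), 'torque': array([-0.685, -0.555, -0.478]), 'grip_width': np.float64(0.227)}
lean est from tool axis 0.3991649941670436 0.443030483527212
[[np.float64(-0.7), np.float64(-1.2), np.float64(0.1)], [np.float64(-3.0), np.float64(1.8), np.float64(0.0)]]
[[np.float64(-1.5), np.float64(-2.5), np.float64(0.3)], [np.float64(-6.4), np.float64(3.8), np.float64(0.0)]]
[[np.float64(-2.3), np.float64(-3.9), np.float64(0.7)], [np.float64(-9.9), np.float64(5.9), np.float64(0.0)]]
[[np.float64(-2.8), np.float64(-4.6), np.float64(0.9)], [np.float64(-11.9), np.float64(7.1), np.float64(0.0)]]
[[np.float64(-3.1), np.float64(-5.2), np.float64(1.1)], [np.float64(-13.3), np.float64(7.9), np.float64(0.0)]]
```

{"op": "carry_out", "data": {"plan": [[[-0.8, -1.2, 0.1], [-3, 1.8, 0], 0], [[-1.6, -2.5, 0.3], [-6.4, 3.8, 0], 0], [[-2.4, -3.9, 0.7], [-9.9, 5.9, 0], 0], [[-2.9, -4.6, 0.9], [-11.9, 7.1, 0], 0], [[-3.2, -5.2, 1.1], [-13.3, 7.9, 0], 0]]}}

```text
time_s: 4.05
tool_pos: [0.5339, 0.0537, 0.2151]
eef_rot: [[0.465, 0.637, 0.614], [0.828, -0.559, -0.047], [0.314, 0.53, -0.788]]
force: [1.4, -4.1, 1.4]
grip_width: 0.227
```

{"op": "carry_out", "data": {"plan": [[[0, 0, 0], [0, 0, 0], 0], [[0, 0, 0], [0, 0, 0], 0]]}}

```text
time_s: 4.25
tool_pos: [0.5334, 0.0538, 0.214]
eef_rot: [[0.468, 0.64, 0.609], [0.827, -0.56, -0.046], [0.312, 0.525, -0.792]]
force: [-8.5, -1.2, 3.5]
grip_width: 0.226
```

```bash
cat > see.py <<'E'
from h import *
import sys
o=telemetry.get_obs();print({k:np.round(v,3) for k,v in o.items() if k not in("tau","torque")})
print("tool lean",np.arctan2(o["eef_rot"][:,2]@n,-o["eef_rot"][2,2]))
for nm in ("top","side"):
    im,d=grab_frame(nm); c,_=wheel(.66,0); u=proj(nm,c)[0].astype(int); b=(u[0]-60,u[1]-60,u[0]+60,u[1]+60)
    Q,_=cloud(nm,d,b); 
    for L0 in (.64,):
        c,R=wheel(L0,0); q=(Q-c)@R; k=(abs(q[:,2])<.02)&(np.hypot(q[:,0],q[:,1])<.072)&(np.hypot(q[:,0],q[:,1])>.045)
        s=fitwheel(Q[k],(L0,0,0)); print(nm,k.sum(),s.x,s.cost/k.sum()*1e6)
    cv2.imwrite(f"pics/{sys.argv[1]}_{nm}.png",cv2.resize(np.ascontiguousarray(im[b[1]:b[3],b[0]:b[2],::-1]),(480,480),interpolation=cv2.INTER_CUBIC))
E
python3 see.py a
```

```text
{'time_s': np.float64(4.25), 'joints': array([  2.192, -31.192, 132.793,  -6.064,  41.088, -49.566]), 'dq': array([ 0.009,  0.837, -0.584,  0.168,  0.775,  0.125]), 'tool_pos': array([0.533, 0.054, 0.214]), 'eef_rot': array([[ 0.468,  0.64 ,  0.609],
       [ 0.827, -0.56 , -0.046],
       [ 0.312,  0.525, -0.792]]), 'force': array([-8.514, -1.169,  3.501]), 'grip_width': np.float64(0.226)}
tool lean 0.6571199851060681
top 1160 [ 0.65610538 -0.00474414 -0.00150007] 2.6963191944355196
side 778 [ 6.55780476e-01 -4.43209192e-03  4.17369444e-04] 2.8728984988553172
```

```bash
cat > unf.py <<'E'
from h import *
import sys
phis=[float(a) for a in sys.argv[2:]]; feed=float(sys.argv[1])
o=telemetry.get_obs(); R0=o["eef_rot"]; g=o["tool_pos"]-.019*R0[:,2]
c,R=wheel(.658,feed,HINGE-.002*n-.001*t); piv=c+R@[.054,0,.026]
v=R.T@(g-piv); print("g rel pivot (wheel axes)",v,"phi",np.arctan2(v[2],-v[0]),"d",np.hypot(v[0],v[2]),"tool z in wheel",R.T@R0[:,2],"toolx",R.T@R0[:,0])
d=np.hypot(v[0],v[2])
for p in phis:
    tgt=piv+R@[-d*np.cos(p),v[1],d*np.sin(p)]; print(p,np.round(R0.T@(tgt-g)*100,1))
E
python3 unf.py .535 .1 .3 .5 .7 .9 1.1 1.3 1.45 1.571 1.6
```

```text
g rel pivot (wheel axes) [-0.07066353 -0.00039884  0.00404853] phi 0.057230556530949134 d 0.07077941504990978 tool z in wheel [-0.00113571 -0.001793   -0.99999775] toolx [ 0.00185162  0.99999667 -0.0017951 ]
0.1 [-0.   0.  -0.3]
0.3 [-0.   0.3 -1.7]
0.5 [-0.   0.9 -3. ]
0.7 [-0.   1.6 -4.2]
0.9 [-0.   2.7 -5.1]
1.1 [-0.   3.8 -5.9]
1.3 [-0.   5.2 -6.4]
1.45 [-0.   6.2 -6.6]
1.571 [ 0.   7.1 -6.7]
1.6 [ 0.   7.3 -6.7]
```

{"op": "carry_out", "data": {"plan": [[[0, 0, -0.8], [0, 0, 0], 0], [[0, 0.3, -1.7], [0, 0, 0], 0], [[0, 0.9, -3.0], [0, 0, 0], 0], [[0, 1.6, -4.2], [0, 0, 0], 0], [[0, 2.7, -5.1], [0, 0, 0], 0]]}}

```text
time_s: 4.85
tool_pos: [0.5169, 0.0438, 0.2627]
eef_rot: [[0.469, 0.648, 0.6], [0.826, -0.562, -0.039], [0.312, 0.514, -0.799]]
force: [-5.3, 12.9, -7.7]
grip_width: 0.223
```

```bash
python3 see.py b; python3 unf.py .535 1.1 1.3 1.45 1.571 1.6; cd pics; python3 -c "
import cv2,numpy as np
cv2.imwrite('b.png',np.hstack([cv2.resize(cv2.imread(f),(400,400)) for f in('b_top.png','b_side.png')]))"
```

```text
{'time_s': np.float64(4.85), 'joints': array([  0.265, -35.932, 130.712,  -3.195,  48.392, -53.423]), 'dq': array([ -9.618,  -2.295, -10.527,   9.953,  13.743, -13.998]), 'tool_pos': array([0.517, 0.044, 0.263]), 'eef_rot': array([[ 0.469,  0.648,  0.6  ],
       [ 0.826, -0.562, -0.039],
       [ 0.312,  0.514, -0.799]]), 'force': array([-5.339, 12.902, -7.75 ]), 'grip_width': np.float64(0.223)}
tool lean 0.6446792461498474
top 1194 [ 0.65565151 -0.00484114 -0.00189147] 2.652280872359111
side 900 [ 6.53235798e-01 -4.36717368e-03  1.85891100e-04] 2.5103271310983644
g rel pivot (wheel axes) [-0.04712457 -0.00072127  0.05371536] phi 0.8506642562772354 d 0.07145673899101447 tool z in wheel [-0.00951183 -0.00187392 -0.99995301] toolx [ 0.00343056  0.9999923  -0.00190662]
1.1 [ 0.   1.5 -1. ]
1.3 [ 0.   2.8 -1.5]
1.45 [ 0.   3.8 -1.8]
1.571 [ 0.   4.7 -1.8]
1.6 [ 0.   4.9 -1.8]
```

View pics/b.png

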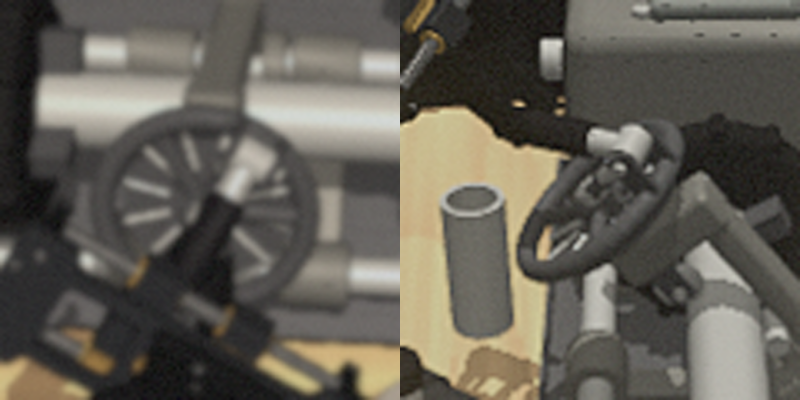

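The crops show the arm down, with the wheel tilted at (620,200) in the side crop. The crank is partly raised, going left from its pivot at (620,140), so I'll continue the arc.

{"op": "carry_out", "data": {"plan": [[[0, 0.8, -0.6], [0, 0, 0], 0], [[0, 1.8, -1.2], [0, 0, 0], 0], [[0, 2.9, -1.5], [0, 0, 0], 0], [[0, 3.9, -1.8], [0, 0, 0], 0], [[0, 4.8, -1.8], [0, 0, 0], 0]], "squeeze": 20}}

```text
time_s: 5.45
tool_pos: [0.5413, 0.0138, 0.3111]
eef_rot: [[0.465, 0.637, 0.614], [0.828, -0.558, -0.048], [0.312, 0.531, -0.788]]
force: [3.5, -6.1, 3.8]
grip_width: 0.12
```

{"op": "carry_out", "data": {"plan": [[[0, 0.2, 0], [0, 0, 0], 0], [[0, 0.2, 0], [0, 0, 0], 0]], "squeeze": 8}}

```text
time_s: 5.65
tool_pos: [0.5439, 0.0118, 0.3136]
eef_rot: [[0.465, 0.634, 0.618], [0.828, -0.559, -0.05], [0.313, 0.535, -0.785]]
force: [5.9, -7.4, 3.9]
grip_width: 0.082
```

```bash
python3 see.py c; python3 unf.py .535 1.571; cd pics; python3 -c "
import cv2,numpy as np
cv2.imwrite('c.png',np.hstack([cv2.resize(cv2.imread(f),(400,400)) for f in('c_top.png','c_side.png')]))"
```

```text
{'time_s': np.float64(5.65), 'joints': array([ -4.292, -33.794, 125.092,  -0.277,  50.389, -59.186]), 'dq': array([ 0.277, -0.226,  0.287,  0.021, -0.134,  0.092]), 'tool_pos': array([0.544, 0.012, 0.314]), 'eef_rot': array([[ 0.465,  0.634,  0.618],
       [ 0.828, -0.559, -0.05 ],
       [ 0.313,  0.535, -0.785]]), 'force': array([ 5.871, -7.442,  3.889]), 'grip_width': np.float64(0.082)}
tool lean 0.6686908399583249
top 721 [ 0.65798549 -0.00493066 -0.00225857] 1.9721311505226602
side 891 [ 6.54730612e-01 -4.37921077e-03  4.35470227e-04] 2.6538698243241017
g rel pivot (wheel axes) [0.01151167 0.00073152 0.0746796 ] phi 1.7237399518433043 d 0.07556164006306709 tool z in wheel [ 0.01134323  0.00187598 -0.9999339 ] toolx [2.79909125e-04 9.99998195e-01 1.87927603e-03]
1.571 [-0.  -1.1 -0.1]
```

View pics/c.png

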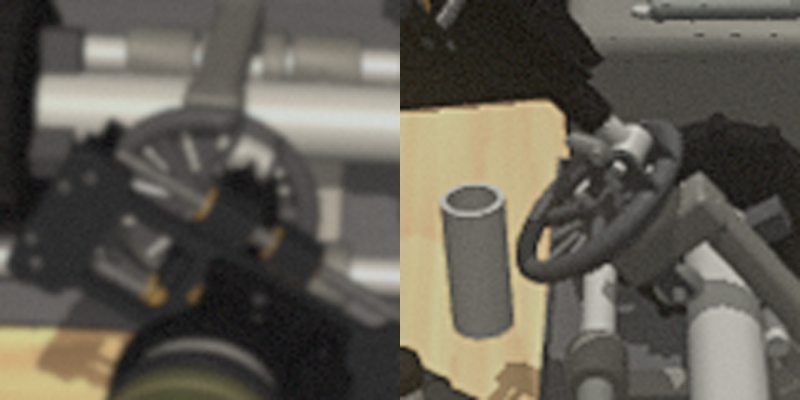

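The crank now stands up from the pivot, but the pads have over-travelled (opening 0.08, force about 10 N). I'll open, re-centre and look with the wrist camera.

{"op": "carry_out", "data": {"plan": [[[0, 0, 0], [0, 0, 0], 0.6], [[0, 0, 0], [0, 0, 0], 0.6], [[0, -0.5, -2], [0, 0, 0], 0.6], [[0, -1.1, -6], [0, 0, 0], 0.6], [[0, -1.1, -8], [0, 0, 0], 0.6]]}}

```text
time_s: 6.25
tool_pos: [0.4848, 0.0242, 0.3695]
eef_rot: [[0.465, 0.638, 0.613], [0.827, -0.56, -0.045], [0.315, 0.528, -0.789]]
force: [0.3, 0.8, 0.8]
grip_width: 0.448
```

{"op": "carry_out", "data": {"plan": [[[0, 0, -2], [0, 0, 0], 0.6], [[0, 0, -2], [0, 0, 0], 0.6]]}}

```text
time_s: 6.45
tool_pos: [0.4734, 0.0249, 0.387]
eef_rot: [[0.464, 0.636, 0.617], [0.827, -0.56, -0.045], [0.316, 0.531, -0.786]]
force: [0.3, 0.6, 0.4]
grip_width: 0.581
```

```bash
python3 see.py d; python3 unf.py .535 1.571
python3 - <<'E'
from h import *
o=telemetry.get_obs(); im,d=grab_frame("wrist")
c,R=wheel(.658,.535,HINGE-.002*n-.001*t)
for k in((54,0,26),(54,0,114),(0,0,0)):
    u=proj("wrist",c+R@(np.array(k)/1000),o)[0];print(u);cv2.circle(im,tuple(int(a) for a in u),4,(255,0,0),1)
# depth: crank points in wheel frame
Q,_=cloud("wrist",d,(100,60,540,470),o); q=(Q-c)@R; k=(q[:,2]>.05)&(q[:,2]<.13)&(np.hypot(q[:,0],q[:,1])<.1)
for a,b in((.05,.07),(.07,.09),(.09,.13)):
    m=(q[:,2]>a)&(q[:,2]<b)&k; print(a,m.sum(),np.percentile(q[m],[5,50,95],axis=0).round(3).tolist() if m.any() else "")
cv2.imwrite("pics/w2.png",im[:,:,::-1])
E
```

```text
{'time_s': np.float64(6.45), 'joints': array([ -3.029, -44.905, 124.129,  -0.816,  62.598, -57.936]), 'dq': array([-0.112,  2.216,  2.55 , -0.216, -1.681,  0.059]), 'tool_pos': array([0.473, 0.025, 0.387]), 'eef_rot': array([[ 0.464,  0.636,  0.617],
       [ 0.827, -0.56 , -0.045],
       [ 0.316,  0.531, -0.786]]), 'force': array([0.333, 0.61 , 0.39 ]), 'grip_width': np.float64(0.581)}
tool lean 0.6664567188282633
top 1547 [ 0.65553678 -0.00425765 -0.00196656] 3.093672836925463
side 892 [ 6.56032528e-01 -4.38514441e-03  1.27983367e-04] 2.596322490788893
g rel pivot (wheel axes) [-4.31621389e-03  8.42833621e-05  1.72763731e-01] phi 1.5458181893307101 d 0.1728176391573348 tool z in wheel [ 0.00187612  0.00112249 -0.99999761] toolx [0.00142598 0.99999835 0.00112516]
1.571 [ 0.   0.4 -0. ]
[315.78533318 227.11416755]
[315.50424658 260.7136557 ]
[315.70030898 157.931912  ]
0.05 243 [[0.018, -0.006, 0.05], [0.026, 0.001, 0.053], [0.046, 0.009, 0.069]]
0.07 208 [[0.041, -0.008, 0.071], [0.043, 0.002, 0.081], [0.048, 0.011, 0.089]]
0.09 1138 [[0.042, -0.008, 0.095], [0.049, 0.001, 0.112], [0.059, 0.01, 0.115]]
```

View pics/w2.png

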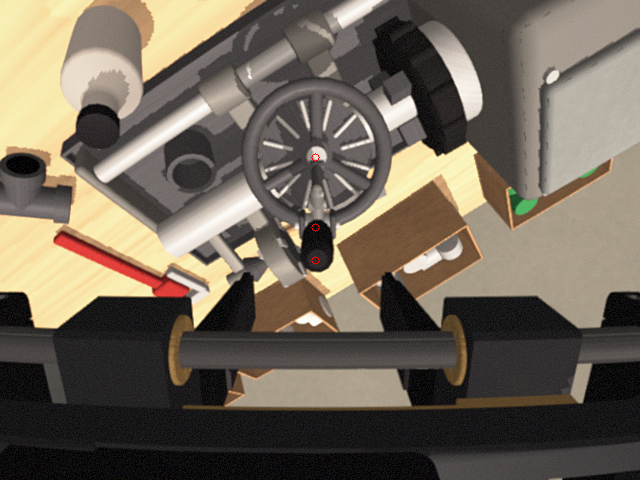

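The crank shows latched upright: tip at (316,260) on the projected tip point, and by depth its axis is square to the wheel 53 mm from the centre. I'll re-grip it from above.

{"op": "carry_out", "data": {"plan": [[[0, 0.4, 4], [0, 0, 0], 0.6], [[0, 0.4, 8], [0, 0, 0], 0.6], [[0, 0.4, 10.5], [0, 0, 0], 0.6], [[0, 0.4, 10.5], [0, 0, 0], 0.6], [[0, 0.4, 10.5], [0, 0, 0], 0.2]], "squeeze": 10}}

```text
time_s: 7.1
tool_pos: [0.5396, 0.0177, 0.2996]
eef_rot: [[0.468, 0.641, 0.608], [0.827, -0.56, -0.045], [0.312, 0.525, -0.792]]
force: [-0.4, -0.1, 1.3]
grip_width: 0.558
```

{"op": "carry_out", "data": {"plan": [[[0, 0, 0], [0, 0, 0], 0.1], [[0, 0, 0], [0, 0, 0], 0.1], [[0, 0, 0], [0, 0, 0], 0.1], [[0, 0, 0], [0, 0, 0], 0.1]]}}

```text
time_s: 7.5
tool_pos: [0.5398, 0.0177, 0.3026]
eef_rot: [[0.466, 0.639, 0.613], [0.827, -0.56, -0.046], [0.314, 0.528, -0.789]]
force: [-0.6, -0.9, 1.2]
grip_width: 0.236
```

```bash
python3 unf.py .535 1.571
python3 - <<'E'
import numpy as np
P=lambda a:5.4*np.array([-np.sin(a),np.cos(a)])
for k in range(6):
    print(k,[[float(x) for x in np.round(P(1.8*k+.36*j)-P(1.8*k),2)] for j in range(1,6)])
E
```

```text
g rel pivot (wheel axes) [9.79519503e-05 2.88652293e-04 6.87109937e-02] phi 1.5722218902837175 d 0.06871106355525419 tool z in wheel [ 0.00315944  0.00153701 -0.99999383] toolx [0.00119313 0.9999981  0.00154079]
1.571 [-0. -0. -0.]
0 [[-1.9, -0.35], [-3.56, -1.34], [-4.76, -2.85], [-5.35, -4.7], [-5.26, -6.63]]
1 [[0.77, -1.77], [2.11, -3.16], [3.86, -3.99], [5.79, -4.15], [7.65, -3.62]]
2 [[1.55, 1.15], [2.6, 2.78], [3.01, 4.67], [2.72, 6.58], [1.78, 8.27]]
3 [[-1.47, 1.25], [-3.3, 1.9], [-5.23, 1.87], [-7.03, 1.16], [-8.46, -0.14]]
4 [[-0.88, -1.72], [-1.1, -3.64], [-0.63, -5.52], [0.47, -7.11], [2.06, -8.21]]
5 [[1.88, -0.47], [3.8, -0.25], [5.52, 0.64], [6.81, 2.07], [7.52, 3.87]]
```

{"op": "carry_out", "data": {"plan": [[[-1.9, -0.35, 0], [0, 0, 0], 0.1], [[-3.56, -1.34, 0], [0, 0, 0], 0.1], [[-4.76, -2.85, 0], [0, 0, 0], 0.1], [[-5.35, -4.7, 0], [0, 0, 0], 0.1], [[-5.26, -6.63, 0], [0, 0, 0], 0.1]]}}

```text
time_s: 8.0
tool_pos: [0.4724, 0.0098, 0.2508]
eef_rot: [[0.468, 0.637, 0.612], [0.827, -0.56, -0.049], [0.311, 0.529, -0.789]]
force: [-1.5, -1.4, 3.1]
grip_width: 0.229
```

```bash
cat > circ.py <<'E'
from h import *
o=telemetry.get_obs(); R0=o["eef_rot"]; g=o["tool_pos"]-.019*R0[:,2]
c,R=wheel(.658,0,HINGE-.002*n-.001*t); v=R.T@(g-c)
print("feed",-np.arctan2(v[1],v[0]),"r",np.hypot(v[0],v[1]),"h",v[2],"w",o["grip_width"],"F",(R.T@o["force"]).round(1),"J",o["joints"].round(1),"toolz",(R.T@R0[:,2]).round(3))
E
python3 circ.py
```

```text
feed 2.325204949702372 r 0.055130035266326684 h 0.09449196734196366 w 0.22850145467455793 F [ 0.8 -1.5  3.3] J [ -5.8 -45.4 137.    0.9  50.5 -61. ] toolz [ 0.003 -0.004 -1.   ]
```

{"op": "carry_out", "data": {"plan": [[[0.77, -1.77, 0], [0, 0, 0], 0.1], [[2.11, -3.16, 0], [0, 0, 0], 0.1], [[3.86, -3.99, 0], [0, 0, 0], 0.1], [[5.79, -4.15, 0], [0, 0, 0], 0.1], [[7.65, -3.62, 0], [0, 0, 0], 0.1]]}}

```text
time_s: 8.5
tool_pos: [0.4843, 0.0958, 0.2549]
eef_rot: [[0.467, 0.641, 0.609], [0.828, -0.559, -0.046], [0.311, 0.526, -0.792]]
force: [-5.7, -4.1, 4.2]
grip_width: 0.228
```

```bash
python3 circ.py
```

```text
feed -2.1570170150369457 r 0.055670365774474456 h 0.09435512930730261 w 0.22849928249273765 F [-1.7 -4.5  6.6] J [ 10.1 -39.5 133.6 -11.5  49.7 -40.4] toolz [-0. -0. -1.]
```

{"op": "carry_out", "data": {"plan": [[[1.55, 1.15, 0], [0, 0, 0], 0.1], [[2.6, 2.78, 0], [0, 0, 0], 0.1], [[3.01, 4.67, 0], [0, 0, 0], 0.1], [[2.72, 6.58, 0], [0, 0, 0], 0.1], [[1.78, 8.27, 0], [0, 0, 0], 0.1]]}}

```text
time_s: 9.0
tool_pos: [0.5466, 0.064, 0.305]
eef_rot: [[0.466, 0.641, 0.61], [0.828, -0.56, -0.043], [0.314, 0.525, -0.791]]
force: [-6.1, 2.5, 0.4]
grip_width: 0.229
```

```bash
python3 circ.py
```

```text
feed -0.36175369159413373 r 0.05431217295498541 h 0.09454645750172755 w 0.22936011764691316 F [-4.7  2.1  4.1] J [  3.6 -31.8 124.5  -6.1  49.9 -49.2] toolz [ 0.001  0.002 -1.   ]
```

Tracking is good (feed is now about 5.92), so I'll keep winding.

{"op": "carry_out", "data": {"plan": [[[-1.47, 1.25, 0], [0, 0, 0], 0.1], [[-3.3, 1.9, 0], [0, 0, 0], 0.1], [[-5.23, 1.87, 0], [0, 0, 0], 0.1], [[-7.03, 1.16, 0], [0, 0, 0], 0.1], [[-8.46, -0.14, 0], [0, 0, 0], 0.1]]}}

```text
time_s: 9.5
tool_pos: [0.5065, -0.0071, 0.278]
eef_rot: [[0.467, 0.637, 0.614], [0.827, -0.56, -0.047], [0.314, 0.53, -0.788]]
force: [0.8, 0.7, 1.6]
grip_width: 0.229
```

```bash
python3 circ.py
```

```text
feed 1.4464152981925746 r 0.05497801018812199 h 0.09439851840239531 w 0.22903457264750687 F [1.6 0.7 0.8] J [ -8.2 -39.6 131.6   3.1  50.1 -64.4] toolz [ 0.005 -0.002 -1.   ]
```

{"op": "carry_out", "data": {"plan": [[[-0.88, -1.72, 0], [0, 0, 0], 0.1], [[-1.1, -3.64, 0], [0, 0, 0], 0.1], [[-0.63, -5.52, 0], [0, 0, 0], 0.1], [[0.47, -7.11, 0], [0, 0, 0], 0.1], [[2.06, -8.21, 0], [0, 0, 0], 0.1]], "squeeze": 20}}

```text
time_s: 10.0
tool_pos: [0.4616, 0.0552, 0.2393]
eef_rot: [[0.47, 0.64, 0.608], [0.828, -0.558, -0.053], [0.306, 0.529, -0.792]]
force: [-18.3, -31.8, 4.2]
grip_width: 0.237
```

```bash
python3 circ.py
```

```text
feed -3.0640780305051507 r 0.055982468738351776 h 0.09403830036202003 w 0.23703725618780788 F [-10.1 -33.   13.1] J [  3.4 -45.6 138.1  -6.6  50.3 -49.1] toolz [-0.001 -0.007 -1.   ]
```

The wheel is against its stop (about 9.4 rad, 33 N tangential). I'll hold briefly, ease the push and turn the tool so the jaws lie along the pivot pin.

{"op": "carry_out", "data": {"plan": [[[0, 0, 0], [0, 0, 0], 0.1], [[0, 0, 0], [0, 0, 0], 0.1], [[-0.2, 0.1, 0], [0, 0, -8], 0.1], [[-0.35, 0.2, 0], [0, 0, -16], 0.1], [[-0.35, 0.2, 0], [0, 0, -24], 0.1]]}}

```text
time_s: 10.5
tool_pos: [0.4602, 0.052, 0.2381]
eef_rot: [[0.164, 0.78, 0.604], [0.984, -0.169, -0.048], [0.064, 0.602, -0.796]]
force: [-19.0, -3.6, 5.6]
grip_width: 0.23
```

{"op": "carry_out", "data": {"plan": [[[0, 0, 0], [0, 0, -6.5], 0.1], [[0, 0, 0], [0, 0, -6.5], 0.1], [[0, 0, 0], [0, 0, -6.5], 0.1]]}}

```text
time_s: 10.8
tool_pos: [0.4602, 0.0519, 0.2381]
eef_rot: [[0.079, 0.793, 0.604], [0.997, -0.062, -0.049], [-0.002, 0.606, -0.796]]
force: [-20.2, -5.7, 4.4]
grip_width: 0.229
```

```bash
python3 circ.py; python3 unf.py 9.42 1.4 1.2 1.0 .8 .6 .4
```

```text
feed -3.125571831940159 r 0.05738402481106198 h 0.09373009596193231 w 0.22858370061787237 F [-12.9  -7.2  15.5] J [  2.5 -45.8 138.2  -5.6  50.7 -80.9] toolz [-0.007 -0.004 -1.   ]
g rel pivot (wheel axes) [ 0.00337161 -0.00119343  0.0677301 ] phi 1.6205354045697973 d 0.0678139637237656 tool z in wheel [ 0.00746151  0.0042548  -0.99996311] toolx [-0.00738041 -0.99996348 -0.00430987]
1.4 [0.  1.5 0.1]
1.2 [0.  2.8 0.4]
1.0 [0. 4. 1.]
0.8 [0.  5.1 1.9]
0.6 [0.1 6.  2.9]
0.4 [0.1 6.6 4.1]
```

{"op": "carry_out", "data": {"plan": [[[0, 1.5, 0.1], [0, 0, 0], 0.1], [[0, 2.8, 0.4], [0, 0, 0], 0.1], [[0, 4.0, 1.0], [0, 0, 0], 0.1], [[0, 5.1, 1.9], [0, 0, 0], 0.1], [[0, 6.0, 2.9], [0, 0, 0], 0.1]]}}

```text
time_s: 11.3
tool_pos: [0.5298, 0.0473, 0.2581]
eef_rot: [[0.078, 0.784, 0.616], [0.997, -0.062, -0.047], [0.001, 0.618, -0.786]]
force: [-3.5, -4.0, 6.4]
grip_width: 0.214
```

{"op": "carry_out", "data": {"plan": [[[0, 0.5, 1], [0, 0, 0], 0.1], [[0, 0.5, 1], [0, 0, 0], 0.1]]}}

```text
time_s: 11.5
tool_pos: [0.5416, 0.0464, 0.2549]
eef_rot: [[0.078, 0.781, 0.62], [0.997, -0.062, -0.047], [0.001, 0.622, -0.783]]
force: [1.9, -3.8, 7.2]
grip_width: 0.219
```

```bash
python3 unf.py 9.42 .3 0; python3 see.py e; python3 circ.py; cd pics; python3 -c "
import cv2,numpy as np
cv2.imwrite('e.png',np.hstack([cv2.resize(cv2.imread(f),(400,400)) for f in('e_top.png','e_side.png')]))"
```

```text
g rel pivot (wheel axes) [-0.07106455 -0.00130506  0.03117378] phi 0.4133907808830008 d 0.07760138361229614 tool z in wheel [-0.01307779  0.00134401 -0.99991358] toolx [-0.00840088 -0.99996395 -0.0012342 ]
0.3 [0.  0.3 0.8]
0.0 [0.  0.6 3.1]
{'time_s': np.float64(11.5), 'joints': array([  1.05 , -32.152, 129.694,  -4.825,  44.233, -82.18 ]), 'dq': array([ 0.283, -1.287,  0.48 , -0.013,  1.398,  0.032]), 'tool_pos': array([0.542, 0.046, 0.255]), 'eef_rot': array([[ 0.078,  0.781,  0.62 ],
       [ 0.997, -0.062, -0.047],
       [ 0.001,  0.622, -0.783]]), 'force': array([ 1.885, -3.782,  7.206]), 'grip_width': np.float64(0.219)}
tool lean 0.6710844503978166
top 987 [ 0.65856876 -0.00500169 -0.0017127 ] 1.9199097557905929
side 961 [ 6.54012785e-01 -4.80016496e-03  9.48286214e-05] 2.5544968546945466
feed -0.08519250778756765 r 0.01675750322391787 h 0.057589955859553316 w 0.2201907974609335 F [ 6.1 -4.   4.5] J [  1.1 -32.2 129.7  -4.8  44.3 -82.2] toolz [ 0.013 -0.001 -1.   ]
```

View pics/e.png

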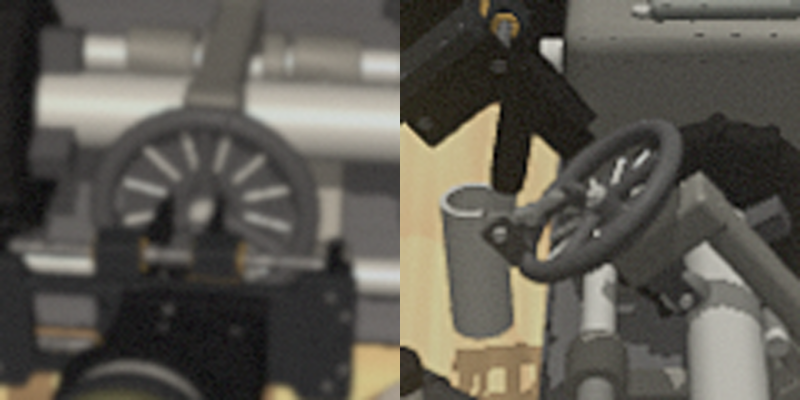

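The crank is past the middle and folding, lying across the wheel from the front lug at (500,235) in the side crop. I'll guide it flat, release and back off.

{"op": "carry_out", "data": {"plan": [[[0, 0.3, 0.8], [0, 0, 0], 0.1], [[0, 0.4, 1.8], [0, 0, 0], 0.1], [[0, 0.4, 2.3], [0, 0, 0], 0.1], [[0, 0.4, 2.3], [0, 0, 0], 0.6], [[0, 0.4, 2.3], [0, 0, 0], 0.6]]}}

```text
time_s: 12.1
tool_pos: [0.5553, 0.0458, 0.234]
eef_rot: [[0.078, 0.787, 0.612], [0.997, -0.063, -0.046], [0.002, 0.613, -0.79]]
force: [0.2, 0.2, 0.0]
grip_width: 0.336
```

{"op": "carry_out", "data": {"plan": [[[0, 0, 0], [0, 0, 0], 0.6], [[0, 0, -1], [0, 0, 0], 0.6], [[0, 0, -5], [0, 0, 0], 0.6], [[0, 0, -10], [0, 0, 0], 0.6], [[0, 0, -13], [0, 0, 0], 0.6]]}}

```text
time_s: 12.6
tool_pos: [0.4744, 0.0522, 0.3397]
eef_rot: [[0.077, 0.785, 0.614], [0.997, -0.062, -0.045], [0.003, 0.616, -0.788]]
force: [-0.3, 0.9, 0.2]
grip_width: 0.601
```

{"op": "carry_out", "data": {"plan": [[[0, 0, -1], [0, 0, 0], 0.6], [[0, 0, -1], [0, 0, 0], 0.6], [[0, 0, -1], [0, 0, 0], 0.6]]}}

```text
time_s: 12.9
tool_pos: [0.4695, 0.0523, 0.3418]
eef_rot: [[0.077, 0.789, 0.609], [0.997, -0.062, -0.046], [0.002, 0.611, -0.792]]
force: [-0.4, 0.2, -0.1]
grip_width: 0.601
```

Run:
```python
from h import *
o=telemetry.get_obs(); print(o["time_s"],o["force"],o["tool_pos"]); im,d=grab_frame("wrist")
h=HINGE-.002*n-.001*t; Q,_=cloud("wrist",d,(60,20,600,300),o)
c,R=wheel(.658,0,h); q=(Q-c)@R; k=(abs(q[:,2])<.02)&(abs(np.hypot(q[:,0],q[:,1])-.057)<.015)
s=fitwheel(Q[k],(.64,0,0)); print(s.x)
k2=np.hypot(q[:,0],q[:,1])<.075; print(crankfit(Q[k2],s.x[0],HINGE+s.x[1]*n+s.x[2]*t))
kk=(q[:,2]>.018)&(q[:,2]<.1)&k2
for a in np.arange(-.06,.04,.02):
    m=kk&(q[:,0]>a)&(q[:,0]<a+.02)
    if m.any(): print(a,m.sum(),np.median(q[m],0).round(3),q[m][:,2].max().round(3))
for kx in((54,0,26),(-34,0,26)):
    c2,R2=wheel(.658,9.42,h);u=proj("wrist",c2+R2@(np.array(kx)/1000),o)[0];print(u);cv2.circle(im,tuple(int(a) for a in u),4,(255,0,0),1)
cv2.imwrite("pics/w3.png",im[:,:,::-1])
dt=grab_frame("top")[1];d0=np.load("pics/top_d.npy")
for nm,uvp in (("bottle",(329,303)),("nipple",(178,291)),("elbow",(262,303)),("tee",(427,277))):
    b=(uvp[0]-2,uvp[1]-2,uvp[0]+3,uvp[1]+3);print(nm,cloud("top",dt,b)[0].mean(0)-cloud("top",d0,b)[0].mean(0))
```

```text
12.9 [-0.35897459  0.15320825 -0.10028856] [0.46946313 0.05234918 0.34178664]
[ 6.66196689e-01 -1.43698418e-03  8.51966843e-05]
(np.int64(4075), array([-0.02167814,  0.00045818,  0.03038119]), array([0.99995219, 0.00977891]), np.float64(0.009779062667898561), array([-0.04172537,  0.0521231 ]), np.float64(0.03883145230788013))
-0.06 1104 [-0.053  0.001  0.033] 0.038
-0.039999999999999994 741 [-0.029  0.001  0.031] 0.034
-0.01999999999999999 799 [-0.01   0.002  0.03 ] 0.034
1.3877787807814457e-17 739 [0.01  0.002 0.028] 0.032
0.020000000000000018 322 [0.025 0.002 0.026] 0.029
[312.51707345 137.98811757]
[313.82804229 256.95552834]
bottle [ 2.82562104e-06  5.66470764e-07 -9.26907810e-05]
nipple [-0.02831999 -0.09954665  0.36449248]
elbow [-0.01660129 -0.03433288  0.33162569]
tee [ 4.40371033e-05 -1.04590917e-04 -4.59487926e-04]
```

View pics/w3.png

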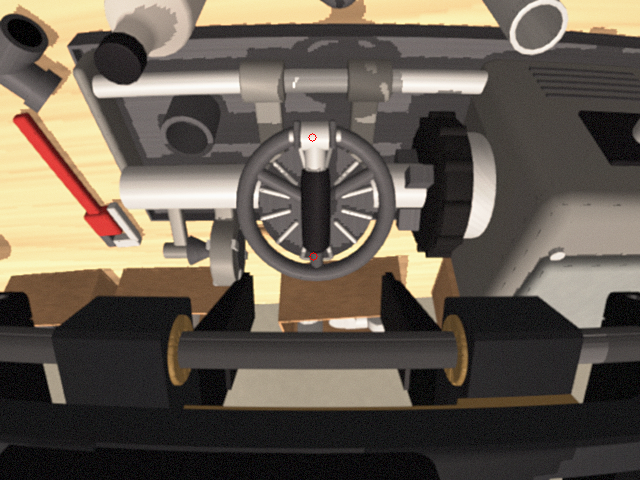

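The wrist view shows the crank flat across the wheel, pivot at (313,138) and tip near (314,257). The arm is down, everything around it is standing, and the gripper is clear, so I'll hand in.

```bash
python3 -c "
from rig import arm
print(arm.finish_job())"
```

```text
the job is handed in; nothing more can be done
None
```

The cutter is on the pipe with the wheel wound to its stop and the crank folded flat. I handed the job in at about 13 s of the 67 s allowed; no verdict came back.

- **Sequence:** I gripped the folded crank, pulled the arm down with it, and swung the crank out until it latched. I then wound the wheel to about 9.42 rad, folded the crank back flat and backed the gripper off.
- **Last checks:** By depth, the arm leans 0.65 to 0.67 rad against the 0.663 stop. The wheel stands within about 0.03 rad of 9.42. The crank lies at about -0.08 rad, and the wrist force is near zero with the gripper clear.
- **Bystanders:** The oil bottle and tee did not move by depth. The nipple and elbow were hidden by the robot arm in the last top view, so their depth check was invalid. In the wrist picture the nipple is still standing and the coupling is upright in the pan. The elbow is at best a sliver at the edge of that picture, so I have no final check of it.
- **One slip on the way:** Near the end of swinging the crank out, the fingers overshot it by about 11 mm. I opened, checked with the wrist camera that it was latched upright, and gripped it again before winding.

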